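Clamp the walnut round in the V-cradle of the drilling jig

ROBOT

A 6-joint arm with a two-finger parallel gripper is mounted at the origin on the work surface. World frame = base frame: x ahead of the robot, y to its left, z up, the work surface at z = 0. Lengths are in m, angles in rad, forces in N, time in s.
With the tool pointing down it reaches from about 0.375 to 0.975 m from the base axis. Payload 3.8 kg.
Tool frame: the origin (TCP) lies midway between the tips of the shut fingers; the grasp point (between the pads) lies 19 mm behind it; z points along the fingers, y is the direction in which the jaws open and shut (so a half turn about z gives the same grasp; the last joint's range is limited). The gripper opens to 85 mm and grips with 20 to 120 N. Pads are 22 mm wide; open, the fingers measure 114 mm over their backs; the gripper's body (76 mm by 85 mm) begins 54 mm behind the grasp point. The pads swing forward as they close: fully open they stand 13 mm farther back than shut.
Start: joints at [1.133, 0.264, 1.604, -0, 1.274, -0.037], TCP at [0.263, 0.622, 0.231] pointing down, gripper open.
Joint ranges: [-2.63, 2.63], [-0.94, 2.18], [0.31, 2.57], [-1.31, 4.45], [0, 2.66], [-2.55, 2.55]. Speed limits (rad/s): [2.57, 2.57, 3.14, 3.14, 3.14, 3.14].

INTERFACE

Orientations are given as a rotation vector (axis times angle).
In Python, from workcell import bot gives the robot as it stands.
- The arm moves only by the tool drive_tool, never from a script. Its argument "deltas" is a list of rows, each an object with "hand": the opening, from 0 (shut) to 1 (fully open); "offset": the shift along the world's x, y, z in cm, a list of three; "angular": the turn, a rotation vector about the world's x, y, z in degrees, a list of three. A call has 1 to 8 rows; each row is the pose to reach, as a shift and turn from the pose commanded when the call began; what a row does not reach only later rows make up. A row lasts 1/8 s, in which the tool goes at most 62.5 mm and 10.7 degrees, less where a joint would pass 70% of its speed; a pose out of reach is approached as far as the arm can. A call with a gripper value outside its range is refused whole. The fingers move at their own pace and stop on an object; "force" is the grip in N (left out, the last holds). Time passes only in rows, so rows that repeat a pose let the fingers close. It gives the time, the measured TCP pose, the force and the opening at its end, in the units of the state.
- bot.read_state(): the state, without advancing time (a new reading comes with each control period).
- bot.read_camera(name): name is "side" or "top"; returns a dict with "frame" (400x640x3 uint8, blue, green, red), "mtx" (3x3 intrinsics, pixels), "R" (3x3) and "t" (3): a world point X has camera coordinates R X + t. Camera axes: x right, y down, z forward; pixel columns grow to the right and rows downward; lengths in m; the calibration is good to about 2 mm. A picture is of the moment at which its call begins. There is no depth.
- bot.finish_job(): hands the job in, once; it reports no verdict.
The state is a dict: "time": time; "q": joint angles; "joint_vel": joint speeds; "joint_torque": joint torques, N m; "tool_pos": TCP position; "tcp_rot": TCP orientation; "wrist_force": force on the tool from outside, world axes, zero at the start; "torque": the same for the moment, N m; "width": opening from 0.0 (shut) to 1.0 (fully open).
Only numpy, scipy, OpenCV 4.12 (cv2) and the standard library are available. Lean on these libraries where they do the work, as an engineer would, in place of code of your own. Each camera call takes 0.05 s, during which the arm holds its last target. There are 200 camera calls.

TASK

Swing the red hold-down arm of the drilling jig fully open, then take the dark walnut round from the stock rest and lower it gently (do not drop it) into the jig's V-cradle, so that it lies in both V-blocks with one end against the steel stop plate, and let go of it so that it settles by itself. Then swing the arm back down so that its pad rests on the round and leave it clamped there. Leave the two pale rounds, the glue bottle and the jar where they are, without tipping them over.

Things in the scene. Friction and masses are not known exactly. Their poses are not given: they have to be found in the camera images.
- jig: Drilling jig, fixed (place, yaw vary): plywood base x -87..103, y -75..115 mm, 15 mm thick, with two pale wooden V-blocks, a steel stop plate and a red hinged arm. Origin: underside, below the cradle's middle; x along the cradle to the stop plate, y to the hinge, z up. V-blocks 30 mm long in x, centred at x = -45 and 45 mm (60 mm gap between), 68 mm wide, 54 mm high; the V is 90 deg.
- seat (a point): Point of the jig (same axes) at its x = 0, y = 0, z = 54 mm: where the walnut round's centre lies when seated in both Vs with its end against the stop plate. The bottom line of the Vs is 24 mm below it.
- stop (a point): Centre of the stop plate's inner face, at the jig's x = 75, y = 0, z = 54 mm. The plate is 10 mm thick, 56 mm wide (y), its top 68 mm above the bench.
- hinge (a point): Middle of the arm's hinge line (parallel to the jig's x), at the jig's x = 0, y = 90, z = 72 mm, between two dark steel cheeks that cover x -17..17, y 77..103 mm, up to z = 83 mm.
- clamp (a joint): Angle of the red hold-down arm, rad: 0 = level across the empty cradle (stop; the start), 0.11 = its pad on a seated round, 2.2 = fully open against a stop, leaning back past upright. At q the grip is at the jig's y = 90 - 145 cos q, z = 72 + 145 sin q mm. No spring: damped, it sinks in about 1 s to the shut stop from below 1.5 rad, to the open stop from above 1.7, and may balance between; 2 to 5 N moves the grip.
- knob (a point): Centre of the black barrel grip at the end of the arm (24 mm in diameter, 30 mm long, lying along x), 145 mm from the hinge line; pinch it by its flat ends from above, the fingers closing along the jig's x. The arm (0.3 kg) is 16 mm wide in x and 12 mm thick, with a rubber pad 18 mm across under it, 90 mm from the hinge line.
- rest: Stock rest, fixed (place, yaw vary; left or right of the jig): plywood base 150 (x) x 190 (y) x 12 mm with two notched rails across it (20 mm wide, at x = -50 and 50 mm, at most 36 mm high, 80 mm gap between). Notches at y = -66, 0, 66 mm hold rounds lying along the rest's x, axes 44 mm above the bench. Origin: underside's centre.
- walnut: The dark brown walnut round: a plain cylinder 34 mm in diameter, 150 mm long, 0.08 to 0.15 kg, in one of the rest's three notches (which varies). Origin at its centre, x along its axis (it may be rolled about it).
- pale_a: A pale beech round of the same size as the walnut one, in another notch of the rest; stays there. Origin at its centre, x along its axis.
- pale_b: A second pale beech round, like the other; stays in its notch. Origin at its centre, x along its axis.
- glue: White glue bottle with yellow label and orange cap, upright, 60 mm in diameter, 170 mm high, standing behind the work; stays. Origin at its underside's centre, z up.
- jar: Amber glass jar with brass lid, upright, 54 mm in diameter, 70 mm high, standing between jig and rest; stays. Origin at its underside's centre, z up.
Not all that is in view belongs to the job. Several things have the shape of the walnut; the one meant has the colours described above.

How it is judged:
On the way, in this order (a step that is already met when the one before it is completed fails the run):
1. the hold-down arm is swung open (beyond 1.9 rad) while the walnut round is still in the rest (value of joint clamp above 1.9 rad and distance of walnut from where it was at the start of the episode below 0.03 m), for 0.2 s.
2. the walnut round lies in both Vs against the stop plate, released, with the arm still open (x of walnut in the frame of seat between -0.004 and 0.002 m and y of walnut in the frame of seat between -0.002 and 0.002 m and z of walnut in the frame of seat between -0.002 and 0.002 m and angle between the x axis of walnut and the x axis of jig, either way round below 0.03 rad and contact force between the fingers and walnut below 0.05 N and linear speed of walnut below 0.02 m/s and value of joint clamp above 1.5 rad), for 0.2 s.
At the end, for the whole second after the job is handed in: The walnut round is at rest in both V-blocks: its centre within 2 mm of the seat point across the cradle and in height, its end within 4 mm of the stop plate, its axis within 0.03 rad of the cradle's; the hold-down arm lies on it (0.05 to 0.2 rad) and presses with more than 0.8 N; nothing is held (x of walnut in the frame of seat between -0.004 and 0.002 m and y of walnut in the frame of seat between -0.002 and 0.002 m and z of walnut in the frame of seat between -0.002 and 0.002 m and angle between the x axis of walnut and the x axis of jig, either way round below 0.03 rad and linear speed of walnut below 0.02 m/s and contact force between the fingers and walnut below 0.05 N and contact force between clamp and walnut above 0.8 N and value of joint clamp between 0.05 and 0.2 rad); the robot touches nothing.
It fails at once if the walnut round is dropped (moves faster than 0.5 m/s while not held, over or near the jig) (linear speed of walnut above 0.5 m/s and contact force between the fingers and walnut below 0.05 N and horizontal distance between walnut and seat below 0.12 m).
It fails at once if a pale round is moved by more than 25 mm (distance of any of pale_a, pale_b from where it was at the start of the episode above 0.025 m).
It fails at once if the glue bottle is moved by more than 25 mm or tipped by more than 0.5 rad (distance of glue from where it was at the start of the episode above 0.025 m or angle between glue's own z axis and vertical above 0.5 rad).
It fails at once if the jar is moved by more than 25 mm or tipped by more than 0.5 rad (distance of jar from where it was at the start of the episode above 0.025 m or angle between jar's own z axis and vertical above 0.5 rad).
It also fails if it takes over 72 s, if anything falls off the work surface, if the arm or the gripper's body presses on something with over 40 N, if the wrist force passes 120 N, or if a joint passes its speed limit or range.

## Working session

There is one attempt and no reset: what is moved stays moved. The work goes in short steps, Python scripts to look and compute and a tool call to move; the robot and the scene stay as the last step left them, time stands still between calls to the robot, and variables do not carry over. Pictures are saved under pics/ and viewed, about 8 in all and at most 12, crops included, and the job is handed in when it is done.

Besides the shell and the picture viewer there is one more tool, called after ">>>" as name(argument=value, ...) on one line, values as JSON. drive_tool: Moves the arm, as the interface text tells. Its arguments: {"type":"object","properties":{"deltas":{"type":"array"},"force":{"type":"number"}},"required":["deltas"]}

```bash
mkdir -p pics; python3 - <<'E'
from workcell import bot
import cv2,numpy as np
for n in("top","side"):
    c=bot.read_camera(n); cv2.imwrite(f"pics/{n}0.png",c["frame"]); np.savez(f"{n}0.npz",**c)
    print(n,c["mtx"].tolist(),(-c["R"].T@c["t"]).round(3),c["R"].round(2).tolist())
s=bot.read_state();print(s)
E
```

```text
top [[460.90413894928525, 0.0, 320.12114223678054], [0.0, 460.90413894928525, 192.49555139700828], [0.0, 0.0, 1.0]] [0.426 0.081 1.143] [[0.01, -1.0, 0.0], [-0.99, -0.01, -0.12], [0.12, -0.0, -0.99]]
side [[371.46228092118344, 0.0, 320.6920721857699], [0.0, 371.46228092118344, 202.1132882185775], [0.0, 0.0, 1.0]] [ 0.166 -0.468  0.452] [[0.8, -0.6, 0.02], [-0.28, -0.41, -0.87], [0.53, 0.68, -0.5]]
{'time': 0.1, 'q': array([ 1.13310562e+00,  2.64699207e-01,  1.60525285e+00,  3.82205767e-05,
        1.27371039e+00, -3.68971151e-02]), 'joint_vel': array([-5.80057728e-05, -5.57469551e-04, -1.67947542e-03, -2.13254937e-03,
        1.01738425e-03,  8.62198734e-05]), 'joint_torque': array([-8.88195655e-05, -5.16707361e+01, -3.68592167e+01, -3.85129522e-05,
        6.29474816e-03, -1.95344012e-05]), 'tool_pos': array([0.26305454, 0.62090474, 0.23006379]), 'tcp_rot': array([-0.62527283, -3.07820539,  0.0031461 ]), 'wrist_force': array([-0.56606096,  0.50922501, -0.46535678]), 'torque': array([ 0.04905401, -0.01949709, -0.00223515]), 'width': 1.0003004051286164}
```

View pics/top0.png

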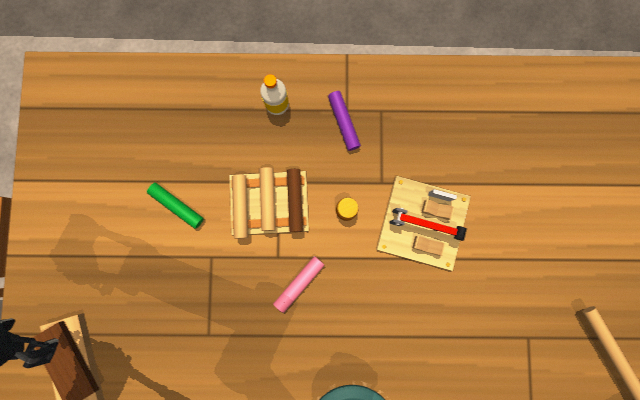

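View pics/side0.png

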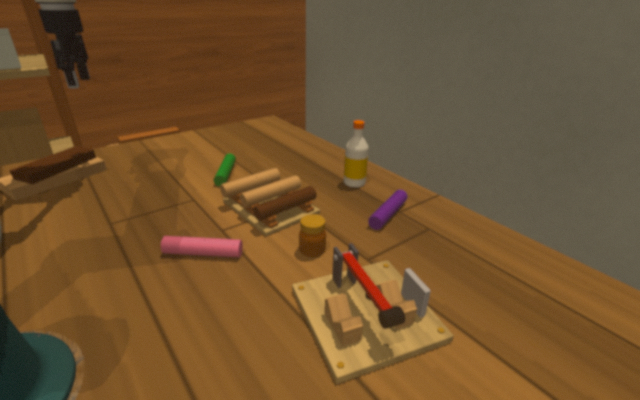

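Top view: the rest is at (268,203) with rounds at x≈240 and 268 (pale) and 294 (dark brown). The jar is at (347,208), the glue at (273,95), and the jig at (425,223) with its hinge at left and stop plate at top. Cylinder-shaped candidates are green (175,205), purple (344,120), pink (299,284), pale (240,205) and (268,200), a pale rod (615,350), and dark brown (294,200). There is also a brown block at (68,362). Only (294,200) is dark brown and lies in a rest notch.

```bash
cat > h.py <<'E'
import numpy as np, cv2
def load(n): return dict(np.load(n))
def ray(c,uv,z):
    uv=np.atleast_2d(np.asarray(uv,float)); d=np.c_[uv,np.ones(len(uv))]@np.linalg.inv(c["mtx"]).T@c["R"]
    o=-c["R"].T@c["t"]; return o+d*((z-o[2])/d[:,2])[:,None]
def proj(c,X):
    p=(np.atleast_2d(X)@c["R"].T+c["t"])@c["mtx"].T; return p[:,:2]/p[:,2:]
def biggest(m):
    cs,_=cv2.findContours(m.astype(np.uint8),cv2.RETR_EXTERNAL,cv2.CHAIN_APPROX_NONE); return max(cs,key=cv2.contourArea)
E
python3 - <<'E'
from h import *
c=load("top0.npz"); f=c["frame"]; hsv=cv2.cvtColor(f,cv2.COLOR_BGR2HSV)
for p in [(388,250),(410,255),(455,240),(235,174),(280,205),(294,200),(268,200),(240,200),(330,208),(330,150),(347,208),(430,225),(461,232),(437,208),(442,195),(398,216)]:
    print(p,hsv[p[1],p[0]])
cr=cv2.resize(f[160:280,220:480],None,fx=3,fy=3,interpolation=cv2.INTER_CUBIC); cv2.imwrite("pics/crop1.png",cr)
E
```

```text
(388, 250) [ 24 112 249]
(410, 255) [ 25 116 248]
(455, 240) [ 18 135 176]
(235, 174) [ 18 155 163]
(280, 205) [ 22 127 245]
(294, 200) [ 13 189 132]
(268, 200) [ 21 129 250]
(240, 200) [ 21 129 249]
(330, 208) [ 16 170 218]
(330, 150) [ 16 172 191]
(347, 208) [ 24 202 249]
(430, 225) [  3 255 247]
(461, 232) [10 44 52]
(437, 208) [ 16 144 221]
(442, 195) [ 17  37 215]
(398, 216) [ 16  43 206]
```

View pics/crop1.png

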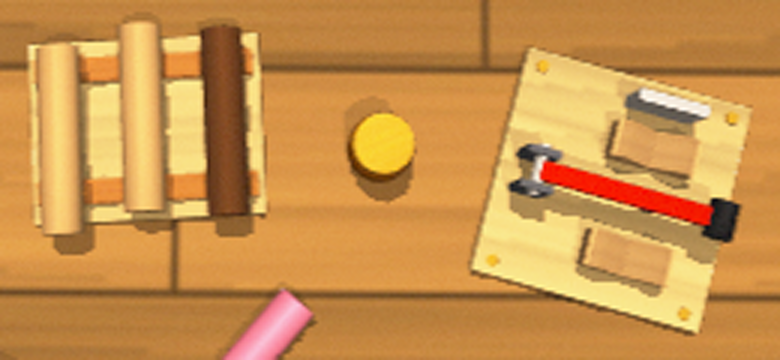

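The crop confirms it: the dark brown round at crop (223,120), full image (294,200), sits in the notch nearest the jar, beside two pale ones.

```bash
cat > meas.py <<'E'
from h import *
c=load("top0.npz"); hsv=cv2.cvtColor(c["frame"],cv2.COLOR_BGR2HSV); H,S,V=cv2.split(hsv)
def roi(m,x0,x1,y0,y1):
    o=np.zeros_like(m); o[y0:y1,x0:x1]=m[y0:y1,x0:x1]; return o
def rect(m,z):
    p=ray(c,cv2.convexHull(biggest(m))[:,0],z)[:,:2]*1000
    (a,b),(w,h),ang=cv2.minAreaRect(p.astype(np.float32)); return np.array([a,b]),w,h,ang
pale=((H>=20)&(S<140)&(V>120)).astype(np.uint8)
m=roi(pale,370,480,165,280); print("jigbase",rect(m,.015))
ctr=cv2.approxPolyDP(cv2.convexHull(biggest(m)),4,True)[:,0]; print(ctr.tolist(),(ray(c,ctr,.015)*1000).round(1)[:,:2].tolist())
red=((H<8)&(S>200)&(V>120)).astype(np.uint8); print("red",rect(roi(red,370,480,165,280),.078))
blk=((V<90)).astype(np.uint8); print("grip",rect(roi(blk,448,475,215,245),.084))
wal=((S>150)&(V<150)&(H<16)).astype(np.uint8); print("walnut",rect(roi(wal,282,304,160,240),.044+.010))
lid=((H>=22)&(S>190)).astype(np.uint8); print("jar",rect(roi(lid,330,362,190,222),.07))
print("glue cap", ray(c,[270,80],.165)[0]*1000)
E
python3 meas.py
```

```text
jigbase (array([ 489.70843506, -173.73986816]), 189.60911560058594, 188.21640014648438, 74.82215118408203)
[[397, 176], [469, 196], [452, 270], [377, 248]] [[603.7, -110.2], [555.2, -287.1], [374.8, -240.4], [426.3, -59.4]]
red (array([ 481.99118042, -170.80181885]), 133.54061889648438, 15.528847694396973, 74.80426788330078)
grip (array([ 461.86889648, -241.22840881]), 21.29378890991211, 30.53616714477539, 73.27745819091797)
walnut (array([533.73632812, 140.60986328]), 162.58607482910156, 38.190155029296875, 2.3176345825195312)
jar (array([520.90893555,  15.63596821]), 42.1950798034668, 44.439693450927734, 0.4362298846244812)
glue cap [791.64149208 192.15806351 165.        ]
```

```bash
cat >> h.py <<'E'
J0=np.array([.4767,-.1909]); JY=np.deg2rad(-15.18)
def jig(x,y,z):  # mm -> world m
    ca,sa=np.cos(JY),np.sin(JY); return np.array([J0[0]+(ca*x-sa*y)/1e3,J0[1]+(sa*x+ca*y)/1e3,z/1e3])
E
python3 - <<'E'
from h import *
from scipy.spatial.transform import Rotation as Ro
t=load("top0.npz");s=load("side0.npz")
pts=[jig(*p) for p in [(103,115,15),(103,-75,15),(-87,-75,15),(-87,115,15),(15,-55,84),(-15,-55,84),(15,-55,72),(75,28,68),(75,-28,68),(0,90,83),(-30,-34,54),(-30,34,54)]]
wx=np.array([np.cos(np.deg2rad(2.3)),np.sin(np.deg2rad(2.3)),0]); w=np.array([.5337,.1411,.044])
pts+= [w+wx*.075+[0,0,.017],w-wx*.075+[0,0,.017],w+wx*.075,w-wx*.075]
ims=[]
for c,(x0,x1,y0,y1) in((t,(270,480,155,280)),(s,(240,460,175,385))):
    f=cv2.resize(c["frame"],None,fx=3,fy=3,interpolation=cv2.INTER_CUBIC)
    for u in proj(c,pts): cv2.circle(f,tuple(int(v) for v in u*3+1),3,(255,255,0),-1)
    ims.append(f[3*y0:3*y1,3*x0:3*x1])
k=550/630; b=cv2.resize(ims[1],None,fx=.55,fy=.55); a=cv2.resize(ims[0],None,fx=.67,fy=.67)
o=np.zeros((max(a.shape[0],b.shape[0]),a.shape[1]+b.shape[1],3),np.uint8); o[:a.shape[0],:a.shape[1]]=a; o[:b.shape[0],a.shape[1]:]=b
print(o.shape); cv2.imwrite("pics/ov.png",o)
st=np.array([-.62527283,-3.07820539,.0031461]); print(Ro.from_rotvec(st).as_matrix().round(3))
u=proj(t,[w+wx*d+[0,0,.017] for d in np.arange(-.09,.091,.006)])
print([int(t["frame"][int(round(v)),int(round(h)),2]) for h,v in u])
print(jig(0,-55,72))
E
```

```text
(346, 785, 3)
[[-0.921  0.39  -0.001]
 [ 0.39   0.921 -0.002]
 [ 0.    -0.002 -1.   ]]
[224, 144, 144, 111, 134, 131, 133, 132, 137, 131, 127, 129, 130, 132, 134, 130, 132, 133, 135, 137, 135, 139, 140, 137, 138, 138, 137, 140, 141, 169, 195]
[ 0.46229812 -0.24398094  0.072     ]
```

View pics/ov.png

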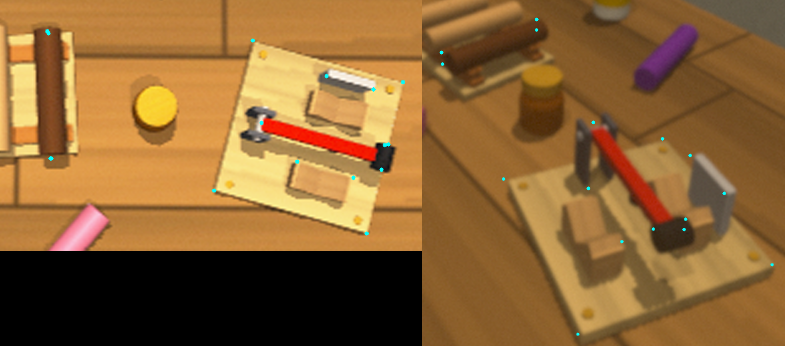

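Overlay: the top view fits within about 1 px. In the side view the base corners and walnut ends sit about 4 raw px right of or below the prediction. I'll extract the side-view corners and see what a two-view solve says.

```bash
python3 - <<'E'
from h import *
t=load("top0.npz");s=load("side0.npz")
hsv=cv2.cvtColor(s["frame"],cv2.COLOR_BGR2HSV);H,S,V=cv2.split(hsv)
print(hsv[330,330],hsv[345,420],hsv[300,470])
m=((H>=19)&(S<175)&(V>100)).astype(np.uint8); z=np.zeros_like(m); z[255:385,285:455]=m[255:385,285:455]
h=cv2.convexHull(biggest(z)); print(cv2.approxPolyDP(h,3,True)[:,0].tolist())
C=[(103,115,15),(103,-75,15),(-87,-75,15),(-87,115,15)]
print("pred side",proj(s,[jig(*p) for p in C]).round(1).tolist()); print("pred top",proj(t,[jig(*p) for p in C]).round(1).tolist())
b=s["frame"].copy(); b=cv2.resize(b[235:385,280:460],None,fx=4,fy=4,interpolation=cv2.INTER_CUBIC); cv2.imwrite("pics/sidejig.png",b)
E
```

```text
[ 19 142 160] [ 19 142 178] [ 15 174 133]
[[299, 285], [331, 275], [430, 311], [451, 337], [338, 380], [300, 305]]
pred side [[385.6, 258.9], [452.0, 335.1], [334.0, 377.2], [289.2, 283.3]]
pred top [[395.6, 175.0], [470.3, 195.5], [452.1, 270.7], [376.1, 249.4]]
```

View pics/sidejig.png

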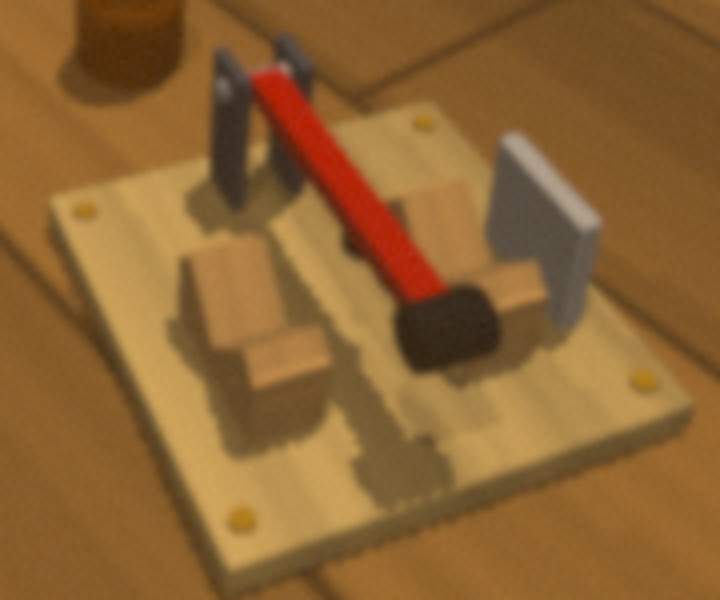

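The crop gives the base's top corners in raw side pixels: (293,285), (388.7,260.7), (452.5,335.5), (338,377.5), and the barrel at about (392,317).

```bash
python3 - <<'E'
from h import *
import h
from scipy.optimize import least_squares
t=load("top0.npz");s=load("side0.npz")
C=[(103,115,15),(103,-75,15),(-87,-75,15),(-87,115,15)]
side=np.array([(388.7,260.7),(452.5,335.5),(338,377.5),(293,285)]); top=np.array([(396.3,175.3),(470,195.4),(452.3,270.7),(376.8,249.3)])
def run(ws,wt):
    def f(p):
        h.J0=p[:2];h.JY=p[2];X=[jig(*q) for q in C]
        return np.r_[((proj(s,X)-side)*1.5*ws).ravel(),((proj(t,X)-top)*2.4*wt).ravel()]
    r=least_squares(f,[.4767,-.1909,-.265],x_scale=[.01,.01,.01]); print(ws,wt,r.x[:2].round(4),np.degrees(r.x[2]).round(2),f(r.x).round(1))
    print("  grip side",proj(s,[jig(0,-55,72)]).round(1),"top",proj(t,[jig(0,-55,78)]).round(1))
run(1,0);run(0,1);run(1,1)
E
```

```text
1 0 [ 0.4795 -0.1943] -15.24 [-1.  -2.   3.9  0.4 -1.2  0.6 -2.  -1.9  0.  -0.   0.  -0.   0.  -0.
  0.  -0. ]
  grip side [[392.  317.4]] top [[461.8 231.7]]
0 1 [ 0.4767 -0.1918] -15.1 [-0.  -0.  -0.  -0.  -0.   0.  -0.  -0.  -0.9 -0.7  1.4  0.1  0.4  0.
 -0.8  0.5]
  grip side [[389.3 317.1]] top [[460.7 232.9]]
1 1 [ 0.478  -0.1931] -15.12 [-2.7 -2.1  2.   0.1 -3.1  0.6 -3.7 -1.8  0.4 -1.9  2.7 -1.1  1.7 -1.3
  0.5 -0.9]
  grip side [[390.7 317.3]] top [[461.3 232.3]]
```

>>> drive_tool(deltas=[{"hand":1,"offset":[4,-5,2],"angular":[0,0,-6]},{"hand":1,"offset":[7,-10,2],"angular":[0,0,-12]},{"hand":1,"offset":[10,-15,2],"angular":[0,0,-18]},{"hand":1,"offset":[13,-20,2],"angular":[0,0,-24]},{"hand":1,"offset":[16,-25.5,2],"angular":[0,0,-30]},{"hand":1,"offset":[19,-31,2],"angular":[0,0,-36]},{"hand":1,"offset":[22,-36.5,2],"angular":[0,0,-42]},{"hand":1,"offset":[24,-42,2],"angular":[0,0,-48]}])

```text
time: 1.1
tool_pos: [0.5041, 0.1995, 0.2509]
tcp_rot: [1.828, 2.555, -0.0]
wrist_force: [-0.1, 0.3, 0.1]
width: 0.996
```

>>> drive_tool(deltas=[{"hand":1,"offset":[0,-6,0],"angular":[0,0,-5]},{"hand":1,"offset":[0,-12,0],"angular":[0,0,-10]},{"hand":1,"offset":[0,-18,0],"angular":[0,0,-15]},{"hand":1,"offset":[-1,-24,-1],"angular":[0,0,-20]},{"hand":1,"offset":[-2,-30,-2],"angular":[0,0,-25]},{"hand":1,"offset":[-3,-36,-4],"angular":[0,0,-30]},{"hand":1,"offset":[-3.9,-42,-7],"angular":[0,0,-34.2]},{"hand":1,"offset":[-3.9,-44.7,-10],"angular":[0,0,-34.2]}])

```text
time: 2.1
tool_pos: [0.4638, -0.2482, 0.1509]
tcp_rot: [2.497, 1.904, 0.0]
wrist_force: [0.4, -0.7, 0.1]
width: 1.004
```

```bash
cat > look.py <<'E'
import sys; from workcell import bot; from h import *
from scipy.spatial.transform import Rotation as Ro
name=sys.argv[1]; bt=[int(v) for v in sys.argv[2:6]]; bs=[int(v) for v in sys.argv[6:10]]
im=[]
for n,b in(("top",bt),("side",bs)):
    c=bot.read_camera(n); np.savez(f"{n}_{name}.npz",**c); f=c["frame"][b[2]:b[3],b[0]:b[1]]; im.append(cv2.resize(f,(395,int(395*f.shape[0]/f.shape[1])),interpolation=cv2.INTER_CUBIC))
o=np.zeros((max(i.shape[0] for i in im),790,3),np.uint8); o[:im[0].shape[0],:395]=im[0]; o[:im[1].shape[0],395:]=im[1]; cv2.imwrite(f"pics/{name}.png",o)
s=bot.read_state(); R=Ro.from_rotvec(s["tcp_rot"]).as_matrix()
print(s["time"],s["tool_pos"].round(4),"yaw_y",np.degrees(np.arctan2(R[1,1],R[0,1])).round(2),"zdir",R[:,2].round(3),"q",s["q"].round(2),"F",s["wrist_force"].round(1),s["width"])
E
python3 look.py a1 380 500 160 280 290 460 200 370
```

```text
2.2 [ 0.4609 -0.2468  0.1468] yaw_y -15.39 zdir [-0.007  0.003 -1.   ] q [-0.54  0.05  2.01 -0.    1.09 -0.27] F [-0.4  0.2 -0.5] 0.9999262866599847
```

View pics/a1.png

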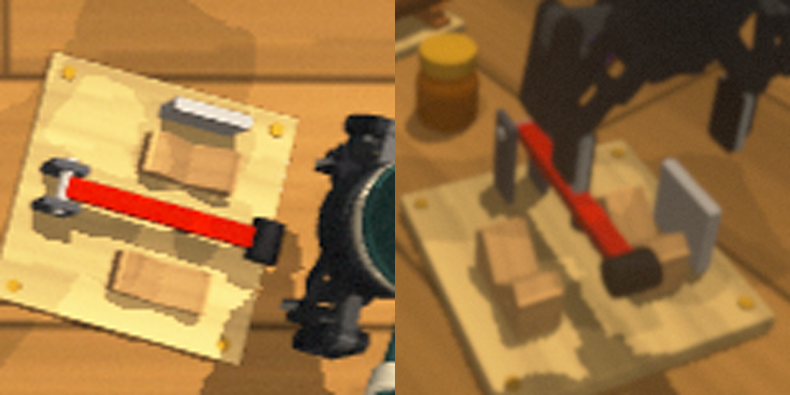

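```bash
sed -i 's/^J0=.*/J0=np.array([.478,-.193]); JY=np.deg2rad(-15.15)/' h.py; python3 - <<'E'
from h import *
s=load("side_a1.npz"); print(proj(s,[[.4636,-.2461,z] for z in(.15,.163)]).round(1)); 
for x in(-50,50): print(proj(s,[jig(x,-55+d,163) for d in(-11,11)]).round(1))
from workcell import bot
for i in range(3): print(bot.read_state()["tool_pos"].round(4))
E
```

```text
[[397.9 272.4]
 [399.3 264.2]]
[[367.4 279.7]
 [358.7 268. ]]
[[438.5 260.5]
 [427.8 250.4]]
[ 0.4609 -0.2468  0.1468]
[ 0.4609 -0.2468  0.1468]
[ 0.4609 -0.2468  0.1468]
```

>>> drive_tool(deltas=[{"hand":1,"offset":[0,0,-4]},{"hand":1,"offset":[0,0,-7.5]},{"hand":1,"offset":[0,0,-10]},{"hand":1,"offset":[0,0,-10]},{"hand":0.2,"offset":[0,0,-10]},{"hand":0.1,"offset":[0,0,-10]},{"hand":0.1,"offset":[0,0,-10]},{"hand":0.1,"offset":[0,0,-10]}], force=30)

```text
invalid input
```

>>> drive_tool(deltas=[{"hand":0.1,"offset":[0,0,0]},{"hand":0.1,"offset":[0,0,0]}])

```text
invalid input
```

>>> drive_tool(deltas=[{"hand":1,"offset":[0,0,-4],"angular":[0,0,0]},{"hand":1,"offset":[0,0,-7.5],"angular":[0,0,0]},{"hand":1,"offset":[0,0,-10],"angular":[0,0,0]},{"hand":1,"offset":[0,0,-10],"angular":[0,0,0]},{"hand":0.2,"offset":[0,0,-10],"angular":[0,0,0]},{"hand":0.1,"offset":[0,0,-10],"angular":[0,0,0]},{"hand":0.1,"offset":[0,0,-10],"angular":[0,0,0]},{"hand":0.1,"offset":[0,0,-10],"angular":[0,0,0]}], force=30)

```text
time: 3.2
tool_pos: [0.4649, -0.2458, 0.0527]
tcp_rot: [2.494, 1.908, 0.001]
wrist_force: [-1.8, 0.6, 6.1]
width: 0.349
```

>>> drive_tool(deltas=[{"hand":0.1,"offset":[0,0,0],"angular":[0,0,0]},{"hand":0.1,"offset":[0,0,0],"angular":[0,0,0]}])

```text
time: 3.45
tool_pos: [0.4649, -0.2458, 0.0526]
tcp_rot: [2.494, 1.908, 0.001]
wrist_force: [-1.9, 1.8, 6.0]
width: 0.346
```

>>> drive_tool(deltas=[{"hand":0.1,"offset":[0.04,0.16,2.17],"angular":[0,0,0]},{"hand":0.1,"offset":[0.23,0.85,4.97],"angular":[0,0,0]},{"hand":0.1,"offset":[0.56,2.06,7.58],"angular":[0,0,0]},{"hand":0.1,"offset":[1.02,3.76,9.88],"angular":[0,0,0]},{"hand":0.1,"offset":[1.58,5.85,11.8],"angular":[0,0,0]},{"hand":0.1,"offset":[2.24,8.28,13.24],"angular":[0,0,0]},{"hand":0.1,"offset":[2.96,10.93,14.15],"angular":[0,0,0]},{"hand":0.1,"offset":[3.71,13.7,14.5],"angular":[0,0,0]}])

```text
time: 4.45
tool_pos: [0.5019, -0.1092, 0.1978]
tcp_rot: [2.493, 1.907, -0.001]
wrist_force: [2.9, -3.3, -4.7]
width: 0.347
```

>>> drive_tool(deltas=[{"hand":0.1,"offset":[0.75,2.79,-0.23],"angular":[0,0,0]},{"hand":0.1,"offset":[1.3,4.82,-0.78],"angular":[0,0,0]},{"hand":0.1,"offset":[1.66,6.12,-1.31],"angular":[0,0,0]},{"hand":0.1,"offset":[1.99,7.36,-1.98],"angular":[0,0,0]},{"hand":0.1,"offset":[1.99,7.36,-1.98],"angular":[0,0,0]},{"hand":0.1,"offset":[1.99,7.36,-1.98],"angular":[0,0,0]}])

```text
time: 5.2
tool_pos: [0.5223, -0.0341, 0.1778]
tcp_rot: [2.495, 1.909, 0.004]
wrist_force: [-0.1, 2.8, 5.6]
width: 0.346
```

Width and motion show the grip is still held at about 2.1 rad. I'll release, rise, and look.

>>> drive_tool(deltas=[{"hand":0.9,"offset":[0,0,0],"angular":[0,0,0]},{"hand":0.9,"offset":[0,0,0],"angular":[0,0,0]},{"hand":0.9,"offset":[0,0,0],"angular":[0,0,0]},{"hand":0.9,"offset":[0,0,0],"angular":[0,0,0]},{"hand":0.9,"offset":[0,0,3],"angular":[0,0,0]},{"hand":0.9,"offset":[0,0,7],"angular":[0,0,0]},{"hand":0.6,"offset":[0,5,8],"angular":[0,0,0]},{"hand":0.6,"offset":[0,11,8],"angular":[0,0,0]}])

```text
time: 6.2
tool_pos: [0.5226, 0.0754, 0.2585]
tcp_rot: [2.496, 1.904, 0.005]
wrist_force: [0.9, 0.3, -0.3]
width: 0.597
```

```bash
python3 look.py a2 260 480 130 290 240 460 170 370
```

```text
6.3 [0.5212 0.0798 0.257 ] yaw_y -14.88 zdir [ 0.001  0.003 -1.   ] q [ 0.1  -0.03  1.89  0.    1.29  0.36] F [-0.1 -0.9  0.1] 0.6024293377407516
```

View pics/a2.png

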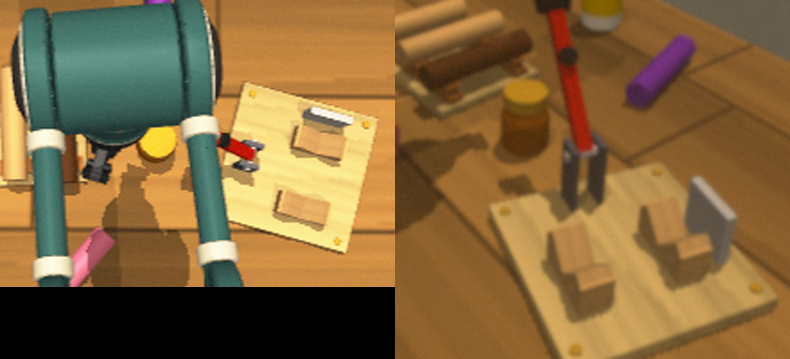

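The arm is fully open, and the jar and rounds are undisturbed. Next I go over the walnut, tool y at −87.7°.

>>> drive_tool(deltas=[{"hand":0.6,"offset":[0.3,1.5,0],"angular":[0,0,-10]},{"hand":0.6,"offset":[0.6,3,0],"angular":[0,0,-20]},{"hand":0.6,"offset":[1,4.5,0],"angular":[0,0,-30]},{"hand":0.6,"offset":[1.3,6,0],"angular":[0,0,-40]},{"hand":0.6,"offset":[1.5,6.5,-1],"angular":[0,0,-50]},{"hand":0.6,"offset":[1.5,6.5,-3],"angular":[0,0,-60]},{"hand":0.6,"offset":[1.5,6.5,-6],"angular":[0,0,-70]},{"hand":0.6,"offset":[1.5,6.5,-10.5],"angular":[0,0,-72.6]}])

```text
time: 7.3
tool_pos: [0.5379, 0.1396, 0.152]
tcp_rot: [-3.141, -0.057, -0.006]
wrist_force: [-0.3, -0.3, 0.1]
width: 0.604
```

```bash
python3 look.py a3 200 360 130 270 200 360 150 280
```

```text
7.4 [0.5318 0.1384 0.1457] yaw_y -87.78 zdir [-0.011 -0.003 -1.   ] q [ 0.21  0.11  1.95 -0.    1.09  1.74] F [-1.7 -0.6 -0.7] 0.5990848239069713
```

View pics/a3.png

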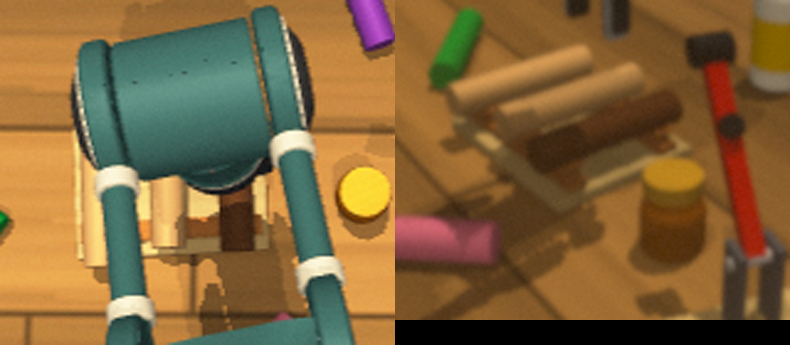

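>>> drive_tool(deltas=[{"hand":0.6,"offset":[0,0,-4],"angular":[0,0,0]},{"hand":0.6,"offset":[0,0,-7],"angular":[0,0,0]},{"hand":0.6,"offset":[0,0,-8.5],"angular":[0,0,0]},{"hand":0.6,"offset":[0,0,-9],"angular":[0,0,0]}])

```text
time: 7.9
tool_pos: [0.5366, 0.1399, 0.0617]
tcp_rot: [3.141, 0.062, -0.0]
wrist_force: [-0.0, 0.2, 0.1]
width: 0.599
```

>>> drive_tool(deltas=[{"hand":0.6,"offset":[0,0,-1],"angular":[0,0,0]},{"hand":0.6,"offset":[0,0,-2],"angular":[0,0,0]},{"hand":0.6,"offset":[0,0,-3],"angular":[0,0,0]},{"hand":0.6,"offset":[0,0,-3.8],"angular":[0,0,0]},{"hand":0.6,"offset":[0,0,-3.8],"angular":[0,0,0]}])

```text
time: 8.52
tool_pos: [0.5355, 0.1399, 0.0224]
tcp_rot: [3.141, 0.061, -0.003]
wrist_force: [0.6, -0.3, -0.4]
width: 0.598
```

>>> drive_tool(deltas=[{"hand":0.3,"offset":[0,0,0],"angular":[0,0,0]},{"hand":0.2,"offset":[0,0,0],"angular":[0,0,0]},{"hand":0.2,"offset":[0,0,0],"angular":[0,0,0]},{"hand":0.2,"offset":[0,0,0],"angular":[0,0,0]}], force=30)

```text
time: 9.02
tool_pos: [0.5366, 0.1403, 0.0238]
tcp_rot: [-3.141, -0.061, -0.001]
wrist_force: [0.1, 1.5, 1.9]
width: 0.386
```

>>> drive_tool(deltas=[{"hand":0.2,"offset":[0,0,1.5],"angular":[0,0,0]},{"hand":0.2,"offset":[0,0,5],"angular":[0,0,0]},{"hand":0.2,"offset":[0,0,10],"angular":[0,0,0]},{"hand":0.2,"offset":[0,0,15],"angular":[0,0,0]},{"hand":0.2,"offset":[0,0,20],"angular":[0,0,0]},{"hand":0.2,"offset":[0,0,24.5],"angular":[0,0,0]},{"hand":0.2,"offset":[0,0,25.5],"angular":[0,0,0]},{"hand":0.2,"offset":[0,0,25.5],"angular":[0,0,0]}])

```text
time: 10.02
tool_pos: [0.5364, 0.14, 0.2791]
tcp_rot: [-3.141, -0.061, -0.002]
wrist_force: [-0.6, -0.0, -1.5]
width: 0.392
```

>>> drive_tool(deltas=[{"hand":0.2,"offset":[-0.5,-4,0],"angular":[0,0,-2.5]},{"hand":0.2,"offset":[-1.5,-9,0],"angular":[0,0,-5]},{"hand":0.2,"offset":[-2.5,-14,0],"angular":[0,0,-7.5]},{"hand":0.2,"offset":[-3.5,-19,0],"angular":[0,0,-10]},{"hand":0.2,"offset":[-4.5,-24,0],"angular":[0,0,-12.5]},{"hand":0.2,"offset":[-5.5,-29,0],"angular":[0,0,-15]},{"hand":0.2,"offset":[-6.64,-33.07,0],"angular":[0,0,-17.4]},{"hand":0.2,"offset":[-6.64,-33.07,0],"angular":[0,0,-17.4]}])

```text
time: 11.02
tool_pos: [0.4677, -0.1925, 0.2754]
tcp_rot: [-3.112, 0.421, 0.008]
wrist_force: [-0.1, 0.5, -0.4]
width: 0.39
```

>>> drive_tool(deltas=[{"hand":0.2,"offset":[0,0,-4],"angular":[0,0,0]},{"hand":0.2,"offset":[0,0,-9],"angular":[0,0,0]},{"hand":0.2,"offset":[0,0,-14],"angular":[0,0,0]},{"hand":0.2,"offset":[0,0,-17],"angular":[0,0,0]},{"hand":0.2,"offset":[0,0,-19],"angular":[0,0,0]},{"hand":0.2,"offset":[0,0,-20],"angular":[0,0,0]},{"hand":0.2,"offset":[0,0,-20],"angular":[0,0,0]}])

```text
time: 11.9
tool_pos: [0.4689, -0.1895, 0.0771]
tcp_rot: [-3.113, 0.413, 0.005]
wrist_force: [0.1, 0.9, -0.3]
width: 0.387
```

```bash
python3 look.py a4 370 490 150 280 290 460 215 385
```

```text
12.0 [ 0.4704 -0.1905  0.079 ] yaw_y -105.14 zdir [ 0.001 -0.    -1.   ] q [-0.43  0.1   2.1   0.    0.94  1.4 ] F [ 0.5  0.2 -1.6] 0.38745680615359374
```

View pics/a4.png

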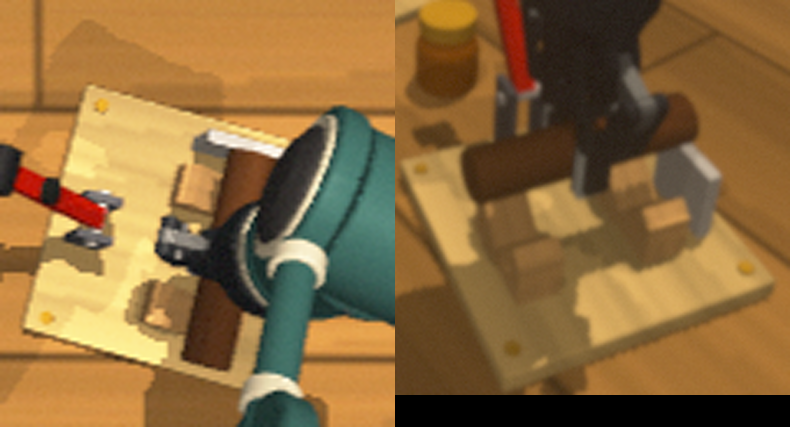

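```bash
python3 - <<'E'
from h import *
c=load("top_a4.npz");s=load("side_a4.npz")
def tojig(X):
    d=(X[:2]-[.4773,-.1922])*1e3; ca,sa=np.cos(JY),np.sin(JY); return (ca*d[0]+sa*d[1]).round(1),(-sa*d[0]+ca*d[1]).round(1)
for p in((183,360),(230,370),(207,366)): print(tojig(ray(c,[370+p[0]/3.29,150+p[1]/3.29],.0985)[0]))
print("pred ends side",proj(s,[jig(-83,0,98.5),jig(67,0,98.5),jig(67,0,115.5)]).round(1))
m=cv2.cvtColor(s["frame"],cv2.COLOR_BGR2HSV); 
print([290+(v-395)/2.324 for v in(467,697)])
E
```

```text
(np.float64(-82.0), np.float64(13.2))
(np.float64(-79.9), np.float64(-19.3))
(np.float64(-81.5), np.float64(-3.5))
pred ends side [[318.6 290.9]
 [412.1 265.9]
 [413.8 256.8]]
[320.98106712564544, 419.94836488812393]
```

>>> drive_tool(deltas=[{"hand":0.2,"offset":[0,0,-1.2],"angular":[0,0,0]},{"hand":0.2,"offset":[0,0,-2.4],"angular":[0,0,0]},{"hand":0.2,"offset":[0,0,-3.4],"angular":[0,0,0]},{"hand":0.2,"offset":[0,0,-3.9],"angular":[0,0,0]},{"hand":0.2,"offset":[0,0,-3.9],"angular":[0,0,0]}])

```text
time: 12.62
tool_pos: [0.4695, -0.1904, 0.0388]
tcp_rot: [-3.114, 0.415, 0.002]
wrist_force: [-0.1, 0.2, -1.2]
width: 0.387
```

>>> drive_tool(deltas=[{"hand":0.2,"offset":[0,0,-0.1],"angular":[0,0,0]},{"hand":0.2,"offset":[0,0,-0.2],"angular":[0,0,0]},{"hand":0.2,"offset":[0,0,-0.2],"angular":[0,0,0]}])

```text
time: 13.0
tool_pos: [0.4701, -0.1907, 0.0377]
tcp_rot: [3.114, -0.415, 0.001]
wrist_force: [-0.6, 0.6, -0.7]
width: 0.388
```

>>> drive_tool(deltas=[{"hand":0.2,"offset":[0,0,-0.1],"angular":[0,0,0]},{"hand":0.2,"offset":[0,0,-0.15],"angular":[0,0,0]},{"hand":0.2,"offset":[0,0,-0.15],"angular":[0,0,0]}])

```text
time: 13.38
tool_pos: [0.4699, -0.1906, 0.0359]
tcp_rot: [-3.114, 0.414, 0.0]
wrist_force: [0.6, -0.7, -0.3]
width: 0.388
```

>>> drive_tool(deltas=[{"hand":0.2,"offset":[0,0,-0.1],"angular":[0,0,0]},{"hand":0.2,"offset":[0,0,-0.1],"angular":[0,0,0]}])

```text
time: 13.62
tool_pos: [0.4701, -0.1906, 0.0351]
tcp_rot: [-3.114, 0.415, -0.0]
wrist_force: [-0.5, 0.6, 0.1]
width: 0.39
```

>>> drive_tool(deltas=[{"hand":0.2,"offset":[0.2,-0.05,0],"angular":[0,0,0]},{"hand":0.2,"offset":[0.39,-0.1,0],"angular":[0,0,0]},{"hand":0.2,"offset":[0.39,-0.1,0],"angular":[0,0,0]}])

```text
time: 14.0
tool_pos: [0.4741, -0.1916, 0.035]
tcp_rot: [-3.114, 0.415, -0.0]
wrist_force: [0.4, 0.1, -0.6]
width: 0.386
```

>>> drive_tool(deltas=[{"hand":0.2,"offset":[0.1,-0.03,0],"angular":[0,0,0]},{"hand":0.2,"offset":[0.1,-0.03,0],"angular":[0,0,0]}])

```text
time: 14.25
tool_pos: [0.4744, -0.1916, 0.0349]
tcp_rot: [-3.114, 0.415, 0.002]
wrist_force: [-3.3, 1.8, 2.5]
width: 0.385
```

>>> drive_tool(deltas=[{"hand":0.2,"offset":[0.1,-0.03,0],"angular":[0,0,0]},{"hand":0.2,"offset":[0.1,-0.03,0],"angular":[0,0,0]}])

```text
time: 14.5
tool_pos: [0.4744, -0.1915, 0.0347]
tcp_rot: [-3.113, 0.415, 0.005]
wrist_force: [-5.2, 3.4, 4.5]
width: 0.387
```

>>> drive_tool(deltas=[{"hand":0.2,"offset":[-0.1,0.03,0],"angular":[0,0,0]},{"hand":0.2,"offset":[-0.1,0.03,0],"angular":[0,0,0]}])

```text
time: 14.75
tool_pos: [0.4744, -0.1915, 0.0348]
tcp_rot: [-3.114, 0.415, 0.001]
wrist_force: [-2.2, 2.9, 1.4]
width: 0.393
```

>>> drive_tool(deltas=[{"hand":0.2,"offset":[0,0,-0.1],"angular":[0,0,0]},{"hand":0.2,"offset":[0,0,-0.1],"angular":[0,0,0]}])

```text
time: 15.0
tool_pos: [0.4745, -0.1915, 0.0345]
tcp_rot: [-3.113, 0.415, 0.002]
wrist_force: [-4.2, 3.8, 7.1]
width: 0.389
```

>>> drive_tool(deltas=[{"hand":0.2,"offset":[0,0,-0.1],"angular":[0,0,0]},{"hand":0.2,"offset":[0,0,-0.1],"angular":[0,0,0]}])

```text
time: 15.25
tool_pos: [0.4745, -0.1915, 0.0343]
tcp_rot: [-3.113, 0.415, 0.002]
wrist_force: [-6.9, 6.4, 14.2]
width: 0.386
```

>>> drive_tool(deltas=[{"hand":0.2,"offset":[0,0,0.1],"angular":[0,0,0]},{"hand":0.2,"offset":[0.03,0.1,0.1],"angular":[0,0,0]},{"hand":0.2,"offset":[0.03,0.1,0.1],"angular":[0,0,0]}])

```text
time: 15.62
tool_pos: [0.4745, -0.1913, 0.0343]
tcp_rot: [3.113, -0.415, -0.002]
wrist_force: [-5.2, 1.1, 5.4]
width: 0.387
```

>>> drive_tool(deltas=[{"hand":0.2,"offset":[0.03,0.1,0],"angular":[0,0,0]},{"hand":0.2,"offset":[0.03,0.1,0],"angular":[0,0,0]}])

```text
time: 15.88
tool_pos: [0.4746, -0.1911, 0.0342]
tcp_rot: [3.112, -0.414, -0.002]
wrist_force: [-6.6, -2.1, 5.0]
width: 0.385
```

>>> drive_tool(deltas=[{"hand":0.2,"offset":[-0.05,-0.09,0],"angular":[0,0,0]},{"hand":0.2,"offset":[-0.05,-0.09,0],"angular":[0,0,0]}])

```text
time: 16.12
tool_pos: [0.4746, -0.1911, 0.0342]
tcp_rot: [3.114, -0.415, -0.001]
wrist_force: [-5.1, 1.0, 5.6]
width: 0.39
```

>>> drive_tool(deltas=[{"hand":0.42,"offset":[0,0,0],"angular":[0,0,0]},{"hand":0.5,"offset":[0,0,0],"angular":[0,0,0]},{"hand":0.6,"offset":[0,0,0],"angular":[0,0,0]},{"hand":0.65,"offset":[0,0,0],"angular":[0,0,0]},{"hand":0.65,"offset":[0,0,0],"angular":[0,0,0]},{"hand":0.65,"offset":[0,0,0],"angular":[0,0,0]}])

```text
time: 16.88
tool_pos: [0.475, -0.1908, 0.0339]
tcp_rot: [-3.114, 0.415, -0.0]
wrist_force: [0.0, -0.6, 0.2]
width: 0.646
```

>>> drive_tool(deltas=[{"hand":0.65,"offset":[0,0,1],"angular":[0,0,0]},{"hand":0.65,"offset":[0,0,3],"angular":[0,0,0]},{"hand":0.65,"offset":[0,0,6],"angular":[0,0,0]},{"hand":0.65,"offset":[0,0,11],"angular":[0,0,0]},{"hand":0.65,"offset":[0,0,17],"angular":[0,0,0]},{"hand":1,"offset":[0,0,22],"angular":[0,0,0]},{"hand":1,"offset":[0,-6,24],"angular":[0,0,0]},{"hand":1,"offset":[0,-12,24],"angular":[0,0,0]}])

```text
time: 17.88
tool_pos: [0.4767, -0.3125, 0.2788]
tcp_rot: [3.111, -0.411, 0.011]
wrist_force: [0.5, 0.0, -0.6]
width: 0.996
```

```bash
python3 look.py a5 370 490 150 280 290 460 215 385
```

```text
17.975 [ 0.4748 -0.3159  0.2756] yaw_y -105.41 zdir [ 0.002 -0.004 -1.   ] q [-0.63  0.04  1.78 -0.    1.32  1.21] F [ 0.2  0.6 -0.5] 1.0005295403876238
```

View pics/a5.png

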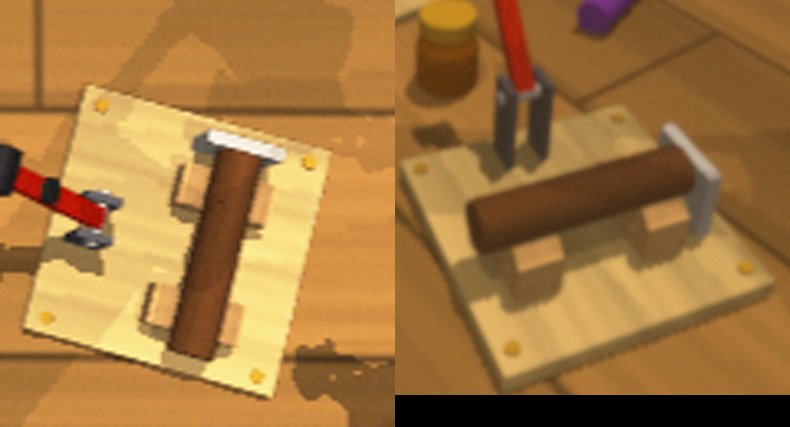

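The round lies in both Vs with its end against the stop. In the crop the near end is at (193,355) and the far end is at the plate, (240,150). Next I swing the arm back.

>>> drive_tool(deltas=[{"hand":1,"offset":[0.5,3,0],"angular":[0,0,10]},{"hand":1,"offset":[1,7,0],"angular":[0,0,20]},{"hand":1,"offset":[1.5,11,0],"angular":[0,0,30]},{"hand":1,"offset":[2,15,0],"angular":[0,0,40]},{"hand":1,"offset":[2.5,19,0],"angular":[0,0,50]},{"hand":1,"offset":[3,23,0],"angular":[0,0,60]},{"hand":1,"offset":[4,26,0],"angular":[0,0,70]},{"hand":1,"offset":[4.9,28.8,0],"angular":[0,0,80]}])

```text
time: 18.98
tool_pos: [0.5235, -0.0209, 0.2744]
tcp_rot: [-2.646, -1.693, -0.0]
wrist_force: [-0.3, -0.1, 0.2]
width: 0.999
```

>>> drive_tool(deltas=[{"hand":1,"offset":[0,0,0],"angular":[0,0,10]},{"hand":1,"offset":[0,0,0],"angular":[0,0,10]},{"hand":1,"offset":[0,0,-3],"angular":[0,0,10]},{"hand":1,"offset":[0,0,-6],"angular":[0,0,10]},{"hand":1,"offset":[0,0,-9],"angular":[0,0,10]},{"hand":1,"offset":[0,0,-10.4],"angular":[0,0,10]},{"hand":1,"offset":[0,0,-10.4],"angular":[0,0,10]}])

```text
time: 19.85
tool_pos: [0.5231, -0.0229, 0.1692]
tcp_rot: [-2.496, -1.906, 0.002]
wrist_force: [-0.4, 0.6, -0.3]
width: 1.001
```

>>> drive_tool(deltas=[{"hand":0.2,"offset":[0,0,0],"angular":[0,0,0]},{"hand":0.1,"offset":[0,0,0],"angular":[0,0,0]},{"hand":0.1,"offset":[0,0,0],"angular":[0,0,0]},{"hand":0.1,"offset":[0,0,0],"angular":[0,0,0]},{"hand":0.1,"offset":[0,0,0],"angular":[0,0,0]}], force=30)

```text
time: 20.48
tool_pos: [0.5253, -0.023, 0.1712]
tcp_rot: [2.493, 1.907, 0.004]
wrist_force: [3.4, -1.2, 3.7]
width: 0.341
```

>>> drive_tool(deltas=[{"hand":0.1,"offset":[-0.65,-2.41,1.46],"angular":[0,0,0]},{"hand":0.1,"offset":[-1.37,-5.06,2.4],"angular":[0,0,0]},{"hand":0.1,"offset":[-2.12,-7.83,2.77],"angular":[0,0,0]},{"hand":0.1,"offset":[-2.87,-10.61,2.57],"angular":[0,0,0]},{"hand":0.1,"offset":[-3.6,-13.3,1.79],"angular":[0,0,0]},{"hand":0.1,"offset":[-4.28,-15.79,0.48],"angular":[0,0,0]},{"hand":0.1,"offset":[-4.87,-17.98,-1.32],"angular":[0,0,0]},{"hand":0.1,"offset":[-5.36,-19.79,-3.53],"angular":[0,0,0]}])

```text
time: 21.48
tool_pos: [0.4712, -0.2222, 0.1357]
tcp_rot: [2.493, 1.906, 0.002]
wrist_force: [4.8, 0.2, 1.7]
width: 0.344
```

>>> drive_tool(deltas=[{"hand":0.1,"offset":[-0.28,-1.05,-1.88],"angular":[0,0,0]},{"hand":0.1,"offset":[-0.49,-1.81,-3.9],"angular":[0,0,0]},{"hand":0.1,"offset":[-0.59,-2.16,-5.31],"angular":[0,0,0]},{"hand":0.1,"offset":[-0.62,-2.31,-6.17],"angular":[0,0,0]},{"hand":0.1,"offset":[-0.62,-2.31,-6.17],"angular":[0,0,0]}])

```text
time: 22.1
tool_pos: [0.465, -0.2455, 0.0729]
tcp_rot: [2.492, 1.907, -0.001]
wrist_force: [1.8, -6.0, 0.8]
width: 0.345
```

Held down at about 0.14 rad. I'll open so it settles onto the round, then rise clear.

>>> drive_tool(deltas=[{"hand":0.5,"offset":[0,0,-0.2],"angular":[0,0,0]},{"hand":1,"offset":[0,0,-0.2],"angular":[0,0,0]},{"hand":1,"offset":[0,0,-0.2],"angular":[0,0,0]},{"hand":1,"offset":[0,0,-0.2],"angular":[0,0,0]},{"hand":1,"offset":[0,0,1],"angular":[0,0,0]},{"hand":1,"offset":[0,0,4],"angular":[0,0,0]},{"hand":1,"offset":[0,0,9],"angular":[0,0,0]},{"hand":1,"offset":[0,-2,15],"angular":[0,0,0]}])

```text
time: 23.1
tool_pos: [0.4634, -0.2624, 0.2235]
tcp_rot: [-2.492, -1.91, 0.001]
wrist_force: [1.3, -1.3, -0.4]
width: 0.998
```

>>> drive_tool(deltas=[{"hand":1,"offset":[0,-5,3],"angular":[0,0,0]},{"hand":1,"offset":[0,-10,5],"angular":[0,0,0]},{"hand":1,"offset":[0,-10,5],"angular":[0,0,0]},{"hand":1,"offset":[0,-10,5],"angular":[0,0,0]}])

```text
time: 23.6
tool_pos: [0.4638, -0.3632, 0.2724]
tcp_rot: [-2.495, -1.908, -0.001]
wrist_force: [0.0, 0.6, 0.4]
width: 1.001
```

```bash
python3 look.py a6 220 490 60 280 230 460 120 385; python3 - <<'E'
from h import *
t=load("top_a6.npz"); s=load("side_a6.npz")
hsv=cv2.cvtColor(t["frame"],cv2.COLOR_BGR2HSV);H,S,V=cv2.split(hsv)
m=((S>150)&(V<150)&(H<16)).astype(np.uint8); z=np.zeros_like(m); z[185:265,415:450]=m[185:265,415:450]
p=np.argwhere(z)[:,::-1]; X=ray(t,p,.06)[:,:2]; d=(X-[.4767,-.1918])*1e3; ca,sa=np.cos(JY),np.sin(JY)
jx=ca*d[:,0]+sa*d[:,1]; jy=-sa*d[:,0]+ca*d[:,1]
print("walnut jig x",np.percentile(jx,[1,99]).round(1),"y",np.percentile(jy,[2,50,98]).round(1),"slope",np.polyfit(jx,jy,1).round(3))
c,y=s["mtx"],None
print("grip pred side q=.11",proj(s,[jig(0,90-145*np.cos(.11),72+145*np.sin(.11))]).round(1),"q0",proj(s,[jig(0,-55,72)]).round(1))
E
```

```text
23.7 [ 0.4637 -0.3622  0.2715] yaw_y -15.12 zdir [-0.001  0.002 -1.   ] q [-0.71  0.08  1.74  0.    1.32 -0.44] F [ 0.6  0.5 -0.4] 1.0062046075496884
walnut jig x [-74.4  73.8] y [-14.6   1.8  17.7] slope [-0.007  1.718]
grip pred side q=.11 [[391.7 308.2]] q0 [[390.6 317.3]]
```

View pics/a6.png

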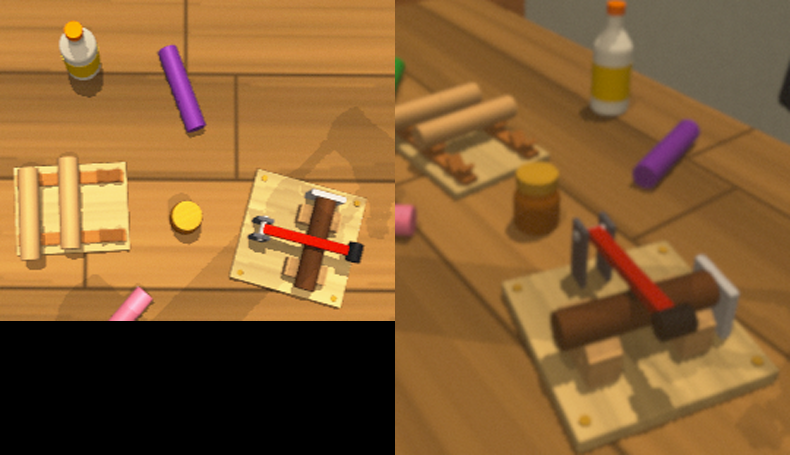

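The arm lies on the round. The grip in the side view is at raw (392.5,307.5); the prediction for 0.11 rad is (391.7,308.2). The round spans jig x −74 to +74, and everything else is in place.

```bash
python3 -c "
from workcell import bot
print(bot.finish_job())"
```

```text
the job is handed in; nothing more can be done
None
```

I handed the job in at about 24 s on the robot's clock. I swung the clamp arm open, lowered the walnut round into the V-cradle and pushed it lightly against the stop plate. I let it settle with the arm still open, then swung the arm back down, released it and moved the gripper clear.

**Final checks:**
- **Round:** it spans about −74 to +74 mm along the cradle, so its end is at the stop. Its axis is within about 0.01 rad of the cradle's.
- **Clamp arm:** the grip appears within 1 px of where it should be at 0.11 rad, so the pad is on the round. I could not measure how hard the pad presses.
- **Other objects:** in the last view the pale rounds, glue bottle and jar look upright and unmoved.

**Disagreements:**
- **Cameras:** the side camera disagreed with the top one by about 3 px (roughly 3–4 mm).
- **Sideways reading:** the top view put the round 1.8 mm off centre, within that error. I relied on the V-blocks centring it and on the contact forces.

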